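Line up the round cutters by size

ROBOT

A 7-joint arm with a two-finger parallel gripper is mounted at the origin on the work surface. World frame = base frame: x ahead of the robot, y to its left, z up, the work surface at z = 0. Lengths are in m, angles in degrees, forces in N, time in s.
With the tool pointing down it reaches from about 0.425 to 0.925 m from the base axis. Payload 6.8 kg.
Tool frame: the origin (TCP) lies at the very end of the fingers, on their centre line; the grasp point (between the pads) lies 19 mm behind it (manip.grip_point_offset is the distance from the TCP to the grasp point, in m); z points along the fingers, y is the line along which they close (so a half turn about z gives the same grasp; the last joint's range is limited). The gripper opens to 88 mm and grips with 3 to 60 N. Pads are 20 mm wide; open, the fingers measure 115 mm over their backs; the gripper's body (75 mm by 178 mm) begins 61 mm behind the grasp point.
Start: joints at [71.041, 27.33, 1.283, 89.118, -0.659, 63.558, -4.761], TCP at [0.149, -0.658, 0.223] pointing down, gripper open.
Joint ranges: [-169.35, 169.35], [-19.33, 120.38], [-80.79, 83.38], [13.8, 139.57], [-78.32, 258.32], [9.67, 109.79], [-169.56, 169.56]. Speed limits (degrees/s): [136.94, 136.94, 180, 180, 180, 180, 180].

INTERFACE

Orientations are given as a 3x3 rotation matrix whose columns are the frame's x, y, z axes.
In Python, from plant import manip, optics, order gives the robot as it stands. The module is installed in compiled form; this text tells all that it offers.
- The arm moves only by the tool step_arm, never from a script. Its argument "increments" is text: rows parted by semicolons, each of 7 numbers parted by spaces: the shift along the tool's x, y, z each as a share of 0.5 m, from -1 to 1, then the turn, a rotation vector about the tool's x, y, z each as a share of 4 degrees, from -1 to 1, then the closure, from 0 (fully open) to 1 (shut). A call has 1 to 12 rows; each row shifts and turns the commanded pose from where the row before left it, along the tool's axes as they then stand; what a row does not reach is not made up. A row lasts 1/12 s, in which the tool goes at most 41.7 mm and 7.16 degrees, less where a joint would pass 70% of its speed; a pose out of reach is approached as far as the arm can. A call with a number of a shift or a turn outside -1 to 1 is refused whole. A call with a gripper value outside its range is refused whole. The fingers move at their own pace and stop on an object; "squeeze" is the grip in N (left out, the last holds). Time passes only in rows, so rows that do not move let the fingers close. It gives the time, the measured TCP pose, the force, the opening and the grip force at its end, in the units of the state.
- manip.read_state(): the state, without advancing time (a new reading comes with each control period).
- optics.get_image(name): name is "scene" or "top" or "wrist"; returns a dict with "img" (400x640x3 uint8, red, green, blue), "fov_y" (degrees; the focal length in pixels is half the picture's height over the tangent of half this angle, whatever the lens; pixels are square), "cx", "cy" (the principal point, pixels), "k1" (the pictures are not rectified: a ray, as slopes to the right and down, at radius r is drawn at 1 + k1 r^2 times it, then the intrinsics apply), "xyz" and "orientation" of the camera in the world; the wrist camera has in their place "T_tool_cam" (4x4, takes a point from camera to tool coordinates, whose origin is the TCP and whose axes are the flange's). Camera axes: x right, y down, z forward; pixel columns grow to the right and rows downward; lengths in m; the calibration is good to about 2 mm. A picture is of the moment at which its call begins: read the wrist's pose just before it. There is no depth.
- order.job_done(): hands the job in; it is judged then, once.
The state is a dict: "t": time; "joints": joint angles; "joint_velocities": joint speeds; "tau": joint torques, N m; "tool_pos": TCP position; "orientation": TCP orientation; "ft_force": force on the tool from outside, world axes, zero at the start; "ft_torque": the same for the moment, N m; "width": opening from 0.0 (shut) to 1.0 (fully open); "finger_force": force on a finger pad.
Only numpy, scipy, OpenCV 4.12 (cv2) and the standard library are available. Lean on these libraries where they do the work, as an engineer would, in place of code of your own. Each camera call takes 0.05 s, during which the arm holds its last target. There are 200 camera calls.

TASK

Set the four round cutters out on the size board for the next class, one on each mark, upright and centred on its mark, in order of size: the smallest on the mark next to the blue block, the largest at the other end. Leave the finished clay owl standing where it is.

Things in the scene. Friction and masses are not known exactly. Their poses are not given: they have to be found in the camera images.
- purple_center (a point): purple plastic round cutter, smallest of the four: an open ring standing upright, outer diameter 28 mm over its upper 24 mm (24 mm over the lower 16 mm), 40 mm high, wall 3 mm, 15 to 57 g. This point is on its axis half-way up, 20 mm above its foot; z up along the axis. At the start it stands on the table.
- white_center (a point): white plastic round cutter, second smallest of the four: an open ring standing upright, outer diameter 38 mm over its upper 24 mm (34 mm over the lower 16 mm), 40 mm high, wall 3 mm, 15 to 57 g. This point is on its axis half-way up, 20 mm above its foot; z up along the axis. At the start it stands on the table.
- green_center (a point): green plastic round cutter, second largest of the four: an open ring standing upright, outer diameter 48 mm over its upper 24 mm (44 mm over the lower 16 mm), 40 mm high, wall 3 mm, 15 to 57 g. This point is on its axis half-way up, 20 mm above its foot; z up along the axis. At the start it stands on the table.
- red_center (a point): red plastic round cutter, largest of the four: an open ring standing upright, outer diameter 58 mm over its upper 24 mm (54 mm over the lower 16 mm), 40 mm high, wall 3 mm, 15 to 57 g. This point is on its axis half-way up, 20 mm above its foot; z up along the axis. At the start it stands on the table.
- mark_a: round dark-grey mark with a white rim and a white centre dot, 66 mm across, flat (1 mm) on top of the fixed plywood board (90 x 400 mm, 8 mm thick, so its top is 8 mm above the table); outermost, at the end towards the robot's left (+y). Origin at the centre of the mark, on the board's top; y runs along the row (towards the robot's left, turned up to 0.2 rad with the board), x across it, away from the robot. The four marks are 80 mm apart, centre to centre.
- mark_b: round dark-grey mark with a white rim and a white centre dot, 66 mm across, flat (1 mm) on top of the fixed plywood board (90 x 400 mm, 8 mm thick, so its top is 8 mm above the table); second from the robot's left. Origin at the centre of the mark, on the board's top; y runs along the row (towards the robot's left, turned up to 0.2 rad with the board), x across it, away from the robot. The four marks are 80 mm apart, centre to centre.
- mark_c: round dark-grey mark with a white rim and a white centre dot, 66 mm across, flat (1 mm) on top of the fixed plywood board (90 x 400 mm, 8 mm thick, so its top is 8 mm above the table); third from the robot's left. Origin at the centre of the mark, on the board's top; y runs along the row (towards the robot's left, turned up to 0.2 rad with the board), x across it, away from the robot. The four marks are 80 mm apart, centre to centre.
- mark_d: round dark-grey mark with a white rim and a white centre dot, 66 mm across, flat (1 mm) on top of the fixed plywood board (90 x 400 mm, 8 mm thick, so its top is 8 mm above the table); outermost, at the end towards the robot's right (-y). Origin at the centre of the mark, on the board's top; y runs along the row (towards the robot's left, turned up to 0.2 rad with the board), x across it, away from the robot. The four marks are 80 mm apart, centre to centre.
- blue_block: blue block, 60 x 26 x 20 mm, fixed on one end of the board, in line with the marks, 60 mm beyond the centre of the last mark. It tells which end of the row is for the smallest cutter; it may be at either end. A grey block of the same size stands at the other end. Origin at the centre of its underside, on the board.
- owl_center (a point): finished fired-clay owl, terracotta brown with cream eyes, 40 mm wide and 64 mm high with its ears, standing loose among the cutters. This point is on its axis 29 mm above the table.

How it is judged:
By the outcome, as a careful person would: the job done as asked, in the order asked, and still so for the second after the job is handed in, with the robot touching nothing.
It also fails if it takes over 99 s, if anything falls off the work surface, if the arm or the gripper's body presses on something with over 40 N, if the wrist force passes 120 N, or if a joint passes its speed limit or range.

## Working session

There is one attempt and no reset: what is moved stays moved. The work goes in short steps, Python scripts to look and compute and a tool call to move; the robot and the scene stay as the last step left them, time stands still between calls to the robot, and variables do not carry over. Pictures are saved under pics/ and viewed, at most 14 in all, crops included, and the job is handed in when it is done.

Besides the shell and the picture viewer there is one more tool, called after ">>>" in YAML: its name, and indented under it one key for each argument. step_arm: Moves the arm, as the interface text tells. Its arguments: {"type":"object","properties":{"increments":{"type":"string"},"squeeze":{"type":"number"}},"required":["increments"]}

```bash
mkdir -p pics; python3 - <<'E'
from plant import manip, optics
import cv2,numpy as np
s=manip.read_state();print({k:np.round(v,3).tolist() for k,v in s.items()}, manip.grip_point_offset)
for n in("scene","top"):
    d=optics.get_image(n);cv2.imwrite(f"pics/{n}0.png",d["img"][:,:,::-1]);print({k:np.round(v,4).tolist() for k,v in d.items() if k!="img"})
d=optics.get_image("wrist");print({k:np.round(v,4).tolist() for k,v in d.items() if k!="img"})
E
```

```text
{'t': 0.0, 'joints': [71.041, 27.374, 1.279, 89.177, -0.657, 63.557, -4.762], 'joint_velocities': [0.052, -0.015, 0.0, 0.085, 0.0, -0.072, 0.005], 'tau': [-0.0, -58.285, 1.535, -27.261, -0.054, 0.017, 0.0], 'tool_pos': [0.149, -0.658, 0.222], 'orientation': [[0.975, 0.221, -0.001], [0.221, -0.975, 0.002], [-0.0, -0.002, -1.0]], 'ft_force': [-0.204, -0.289, 0.801], 'ft_torque': [-0.008, -0.012, 0.027], 'finger_force': 0.0, 'width': 0.997} 0.0187
{'fov_y': 45.1812, 'cx': 327.5884, 'cy': 199.7894, 'k1': -0.0748, 'xyz': [1.0656, 0.7109, 0.9045], 'orientation': [[-0.8013, 0.4233, -0.4228], [0.5981, 0.5462, -0.5865], [-0.0173, -0.7228, -0.6909]]}
{'fov_y': 55.5729, 'cx': 319.474, 'cy': 203.4324, 'k1': -0.0656, 'xyz': [0.4568, 0.004, 1.0337], 'orientation': [[0.0159, -0.9956, 0.0924], [-0.9998, -0.0147, 0.013], [-0.0116, -0.0925, -0.9956]]}
{'fov_y': 62.8261, 'cx': 314.9035, 'cy': 196.902, 'k1': -0.0244, 'T_tool_cam': [[0.001, -0.9561, -0.2929, 0.081], [1.0, 0.0008, 0.0008, 0.0007], [-0.0005, -0.2929, 0.9561, -0.1622], [0.0, 0.0, 0.0, 1.0]]}
```

View pics/scene0.png

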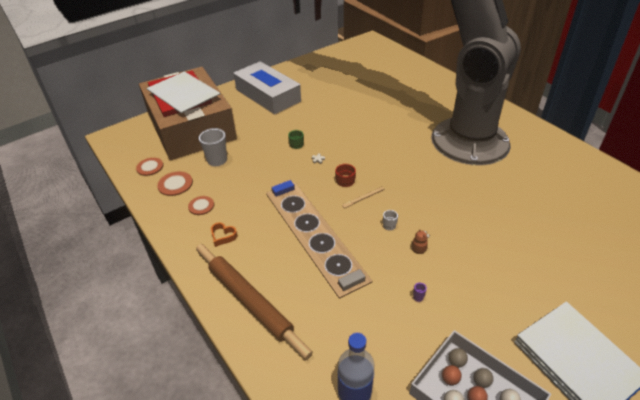

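View pics/top0.png

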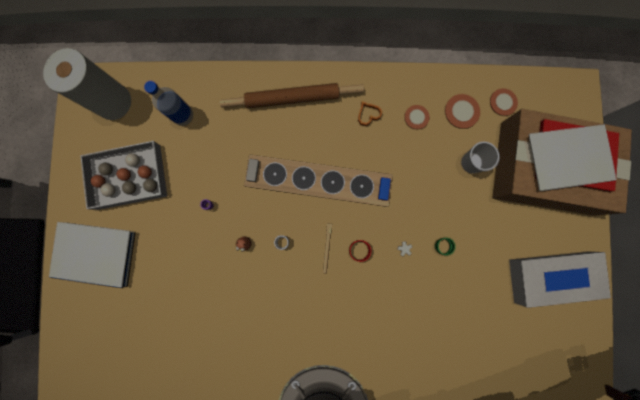

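Top view: marks at (275,174), (304,178), (333,182) and (362,186). The blue block is at the right end (385,189), so it sits next to mark_d. Cutters: purple (207,205), white (282,243), red (360,251), green (445,247). The owl is at (244,243).

```bash
cat > h.py <<'E'
import cv2,numpy as np
from plant import manip, optics
def cam(n):
    s=manip.read_state(); d=optics.get_image(n); im=d["img"]
    f=im.shape[0]/2/np.tan(np.radians(d["fov_y"]/2))
    if n=="wrist":
        T=np.eye(4);T[:3,:3]=s["orientation"];T[:3,3]=s["tool_pos"];T=T@np.array(d["T_tool_cam"]);R,p=T[:3,:3],T[:3,3]
    else: R,p=np.array(d["orientation"]),np.array(d["xyz"])
    K=np.array([[f,0,d["cx"]],[0,f,d["cy"]],[0,0,1.]])
    return dict(im=im,K=K,k=np.array([d["k1"],0,0,0.]),R=R,p=p,s=s)
def plane(c,uv,z):
    uv=np.asarray(uv,float).reshape(-1,1,2)
    # k1 is forward distortion on slopes, as OpenCV's
    q=cv2.undistortPoints(uv,c["K"],c["k"]).reshape(-1,2)
    r=np.c_[q,np.ones(len(q))]@c["R"].T
    return c["p"]+r*((z-c["p"][2])/r[:,2])[:,None]
def tri(cs,uvs):
    A=np.zeros((3,3));b=np.zeros(3);L=[]
    for c,uv in zip(cs,uvs):
        r=plane(c,[uv],0)[0]-c["p"];r/=np.linalg.norm(r);P=np.eye(3)-np.outer(r,r);A+=P;b+=P@c["p"];L.append((P,c["p"]))
    x=np.linalg.solve(A,b);return x,[np.linalg.norm(P@(x-p))for P,p in L]
HS={"purple":((120,80,25),(150,255,255)),"green":((45,90,20),(85,255,255)),"red":((0,160,40),(6,255,255)),"blue":((108,170,60),(122,255,255))}
def mask(c,name):
    h=cv2.cvtColor(c["im"],cv2.COLOR_RGB2HSV)
    if name=="white": m=((h[...,1]<70)&(h[...,2]>70)).astype(np.uint8)*255
    elif name=="dark": m=((h[...,1]<110)&(h[...,2]<75)).astype(np.uint8)*255
    else:
        m=cv2.inRange(h,*HS[name])
        if name=="red": m|=cv2.inRange(h,(174,160,40),(180,255,255))
    return m
def blobs(c,name,roi=None,amin=30):
    m=mask(c,name)
    if roi: z=np.zeros_like(m);x0,y0,x1,y1=roi;z[y0:y1,x0:x1]=m[y0:y1,x0:x1];m=z
    cs,_=cv2.findContours(m,cv2.RETR_EXTERNAL,cv2.CHAIN_APPROX_NONE)
    return sorted([k for k in cs if cv2.contourArea(k)>amin],key=cv2.contourArea,reverse=True)
def cen(k): x,y,w,h=cv2.boundingRect(k);return (x+w/2-.5,y+h/2-.5)
def totool(s,v): return np.array(s["orientation"]).T@np.asarray(v)
E
python3 - <<'E'
from h import *
t,sc=cam("top"),cam("scene")
R={"purple":((190,190,225,220),(405,275,435,310)),"white":((268,230,296,255),(378,205,402,232)),"red":((345,235,376,266),(330,160,362,190)),"green":((430,235,460,260),(283,127,308,152)),"blue":((375,170,395,205),(268,178,298,198)),"dark":((255,155,380,205),(275,190,355,280))}
for n,(a,b) in R.items():
    A=blobs(t,n,a,15);B=blobs(sc,n,b,15)
    print(n,len(A),len(B))
    if n=="dark":
        for k in A[:6]:print(cv2.contourArea(k),np.round(cen(k),1),plane(t,[cen(k)],.009)[0].round(4))
        for k in B[:6]:print(" S",cv2.contourArea(k),np.round(cen(k),1),plane(sc,[cen(k)],.009)[0].round(4))
    elif A and B:
        x,e=tri((t,sc),(cen(A[0]),cen(B[0])));print(cv2.boundingRect(A[0]),cv2.boundingRect(B[0]),x.round(4),np.round(e,4),plane(t,[cen(A[0])],.03)[0].round(4))
E
```

```text
purple 1 1
(201, 200, 12, 9) (415, 283, 11, 12) [0.542  0.3206 0.0326] [0.0022 0.0022] [0.5439 0.3199 0.03  ]
white 1 1
(274, 235, 15, 15) (383, 210, 15, 20) [0.4456 0.1181 0.0241] [0.0008 0.0008] [0.4462 0.1169 0.03  ]
red 1 1
(357, 241, 14, 21) (336, 168, 19, 11) [ 0.4231 -0.0991  0.021 ] [0.0036 0.0036] [ 0.4261 -0.1006  0.03  ]
green 1 1
(435, 238, 20, 17) (290, 135, 13, 5) [ 0.4413 -0.314   0.0303] [0.0009 0.0009] [ 0.4419 -0.3147  0.03  ]
blue 1 0
dark 5 4
314.5 [361. 186.] [ 0.6012 -0.0949  0.009 ]
311.5 [332. 182.] [ 0.611  -0.0159  0.009 ]
308.0 [303.  177.5] [0.6223 0.0635 0.009 ]
301.0 [274.5 173.5] [0.6323 0.1418 0.009 ]
25.5 [257. 171.] [0.6387 0.1903 0.009 ]
 S 196.0 [322. 243.] [0.6207 0.0659 0.009 ]
 S 173.5 [306.5 222. ] [ 0.61   -0.0162  0.009 ]
 S 151.0 [293.  203.5] [ 0.5995 -0.0945  0.009 ]
 S 75.0 [338.  264.5] [0.6306 0.1434 0.009 ]
```

>>> step_arm:
  increments: "0.06 -0.045 0.003 0 0 0 0;0.06 -0.045 0.003 0 0 0 0;0.06 -0.045 0.003 0 0 0 0;0.06 -0.045 0.003 0 0 0 0;0.06 -0.045 0.003 0 0 0 0;0.06 -0.045 0.003 0 0 0 0;0.06 -0.045 0.003 0 0 0 0;0.06 -0.045 0.003 0 0 0 0;0.06 -0.045 0.003 0 0 0 0;0.06 -0.045 0.003 0 0 0 0;0.06 -0.045 0.003 0 0 0 0;0.06 -0.045 0.003 0 0 0 0"
  squeeze: 10

```text
t: 1.25
tool_pos: [0.4415, -0.314, 0.2048]
orientation: [[0.975, 0.221, 0.0], [0.221, -0.975, -0.0], [0.0, 0.0, -1.0]]
ft_force: [0.9, 0.0, 0.6]
width: 0.997
finger_force: 0.0
```

>>> step_arm:
  increments: "0 0 0.012 0 0 -1 0;0 0 0.012 0 0 -1 0;0 0 0.012 0 0 -1 0;0 0 0.012 0 0 -1 0;0 0 0.012 0 0 -1 0;0 0 0.012 0 0 -1 0;0 0 0.012 0 0 -1 0;0 0 0.012 0 0 -1 0;0 0 0.012 0 0 -1 0;0 0 0.012 0 0 -1 0;0 0 0 0 0 -1 0;0 0 0 0 0 -1 0"

```text
t: 2.25
tool_pos: [0.4403, -0.3154, 0.1442]
orientation: [[0.485, 0.874, -0.001], [0.874, -0.485, 0.0], [0.0, -0.001, -1.0]]
ft_force: [-0.4, -0.1, 0.2]
width: 1.0
finger_force: 0.0
```

>>> step_arm:
  increments: "0 0 0 0 0 -1 0;0 0 0 0 0 -1 0;0 0 0 0 0 -1 0;0 0 0 0 0 -1 0;0 0 0 0 0 -1 0;0 0 0 0 0 -0.4 0;0 0 0 0 0 0 0;0 0 0 0 0 0 0"

```text
t: 2.92
tool_pos: [0.4405, -0.3155, 0.1446]
orientation: [[0.134, 0.991, -0.0], [0.991, -0.134, 0.0], [0.0, -0.0, -1.0]]
ft_force: [0.5, -1.2, 1.3]
width: 1.002
finger_force: 0.0
```

```bash
python3 - <<'E'
from h import *
c=cam("wrist");cv2.imwrite("pics/w1.png",c["im"][:,:,::-1])
s=c["s"];print(s["t"],np.round(s["tool_pos"],4),np.round(s["orientation"],4).tolist(),np.round(s["joints"],1))
for k in blobs(c,"green",None,60)[:4]:print(cv2.boundingRect(k),plane(c,[cen(k)],.04)[0].round(4))
E
```

```text
2.9167 [ 0.4405 -0.3155  0.1446] [[0.1342, 0.991, -0.0001], [0.991, -0.1342, 0.0001], [0.0001, -0.0001, -1.0]] [ 47.5  21.8 -22.8 110.5  10.9  49.8  11.4]
(289, 163, 56, 59) [ 0.4428 -0.3133  0.04  ]
```

View pics/w1.png

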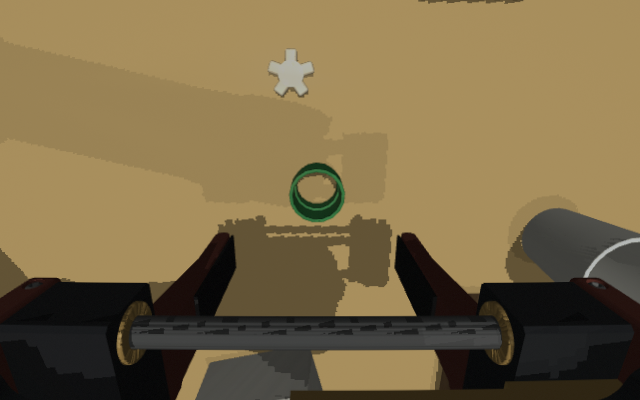

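Wrist view: the green ring is at about (317,192), with its rim spanning columns 289–345 and the far rim edge at row 221. The fingers are clear on both sides, and the only neighbour is the star at (291,72).

```bash
cat >> h.py <<'E'
def rim(c,k,D,z=.04):
    P=plane(c,k.reshape(-1,2),z); s=c["s"]
    t=(P-np.array(s["tool_pos"]))@np.array(s["orientation"])
    y0,y1=t[:,1].min(),t[:,1].max(); w=y1-y0
    return dict(tx=round(t[:,0].min()+D/2,4),ty=round((y0+y1)/2,4),width=round(w,4),tz=round(s["tool_pos"][2],4))
E
python3 - <<'E'
from h import *
c=cam("wrist")
print(rim(c,blobs(c,"green")[0],.048), rim(c,blobs(c,"green")[0],.048,.045))
E
```

```text
{'tx': np.float64(0.0002), 'ty': np.float64(0.002), 'width': np.float64(0.0468), 'tz': np.float64(0.1447)} {'tx': np.float64(0.0021), 'ty': np.float64(0.002), 'width': np.float64(0.0459), 'tz': np.float64(0.1447)}
```

>>> step_arm:
  increments: "0 0.004 0.054 0 0 0 0;0 0 0.054 0 0 0 0;0 0 0.054 0 0 0 0;0 0 0.054 0 0 0 0;0 0 0.05 0 0 0 0;0 0 0 0 0 0 0;0 0 0 0 0 0 1;0 0 0 0 0 0 1;0 0 0 0 0 0 1;0 0 0 0 0 0 1;0 0 0 0 0 0 1;0 0 0 0 0 0 1"
  squeeze: 10

```text
t: 4.02
tool_pos: [0.443, -0.3161, 0.0125]
orientation: [[0.133, 0.991, 0.001], [0.991, -0.133, -0.001], [-0.001, 0.001, -1.0]]
ft_force: [-0.0, -0.2, 1.3]
width: 0.583
finger_force: 0.0
```

>>> step_arm:
  increments: "0 0 0 0 0 0 1;0 0 0 0 0 0 1;0 0 0 0 0 0 1;0 0 0 0 0 0 1"

```text
t: 4.35
tool_pos: [0.4429, -0.316, 0.0122]
orientation: [[0.133, 0.991, 0.001], [0.991, -0.133, -0.001], [-0.001, 0.001, -1.0]]
ft_force: [-0.8, 0.3, 6.1]
width: 0.537
finger_force: 10.0
```

>>> step_arm:
  increments: "0 0 -0.055 0 0 0 1;0 0 -0.055 0 0 0 1;0 0 -0.055 0 0 0 1;0 0 -0.055 0 0 0 1;0.06 0.02 0 0 0 0 1;0.07 0.026 0 0 0 0 1;0.07 0.026 0 0 0 0 1;0.07 0.026 0 0 0 0 1;0.07 0.026 0 0 0 0 1;0.07 0.026 0 0 0 0 1;0.07 0.026 0 0 0 0 1;0.07 0.026 0 0 0 0 1"

```text
t: 5.35
tool_pos: [0.5796, -0.0549, 0.1215]
orientation: [[0.133, 0.991, -0.0], [0.991, -0.133, -0.0], [-0.0, -0.0, -1.0]]
ft_force: [-0.1, -1.0, -0.4]
width: 0.53
finger_force: 10.0
```

>>> step_arm:
  increments: "0.07 0.026 0 0 0 0 1;0.06 0.024 0 0 0 0 1;0 0 0 0 0 0 1;0 0 0 0 0 0 1"

```text
t: 5.68
tool_pos: [0.6129, 0.0073, 0.1214]
orientation: [[0.129, 0.992, -0.0], [0.992, -0.129, 0.001], [0.001, -0.0, -1.0]]
ft_force: [0.2, -0.3, -0.6]
width: 0.534
finger_force: 10.0
```

```bash
python3 - <<'E'
from h import *
c=cam("wrist");cv2.imwrite("pics/w2.png",c["im"][:,:,::-1])
s=c["s"];print(s["t"],np.round(s["tool_pos"],4),s["width"],s["finger_force"])
for k in blobs(c,"green",None,60)[:2]:print(cv2.boundingRect(k))
for k in blobs(c,"dark",None,300)[:9]:
  if len(k)>5:
    (x,y),(a,b),_=cv2.fitEllipse(k);P=plane(c,k.reshape(-1,2),.009);print(cv2.boundingRect(k),plane(c,[(x,y)],.009)[0].round(4),np.round((a,b)),cv2.contourArea(k)/(np.pi*a*b/4), np.ptp(P@np.array(s["orientation"]),axis=0).round(4)[:2])
E
```

```text
5.6833 [0.6129 0.0073 0.1214] 0.5336150861752171 9.999884627759457
(264, 207, 103, 109)
(16, 226, 599, 174) [ 0.5905 -0.1326  0.009 ] [145. 508.] 0.6444874360385158 [0.207 0.625]
(282, 103, 72, 61) [0.619  0.0579 0.009 ] [56. 69.] 0.6723319747323593 [0.0492 0.0588]
(284, 187, 67, 43) [ 0.6139 -0.0125  0.009 ] [52. 62.] 0.47245454520325725 [0.0394 0.0592]
(600, 368, 40, 32) [ 0.9283 -0.2621  0.009 ] [25. 45.] 0.5915039740412839 [0.0448 0.0467]
(295, 237, 43, 13) [ 0.6085 -0.0409  0.009 ] [11. 38.] 0.9664920214106079 [0.012  0.0385]
```

View pics/w2.png

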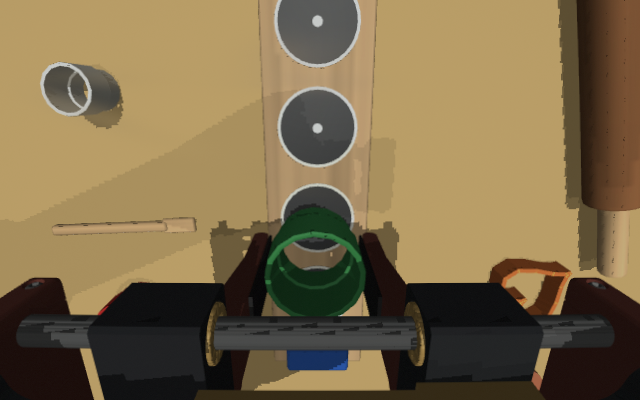

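Wrist view: the mark centre dots for a and b are at (317,21) and (317,128), and c is partly hidden. The held green ring is upright between the pads, its rim centred at about (315,275).

```bash
cat >> h.py <<'E'
def dots(c,z=.009,vmin=130):
    h=cv2.cvtColor(c["im"],cv2.COLOR_RGB2HSV);m=((h[...,1]<60)&(h[...,2]>vmin)).astype(np.uint8)
    n,_,st,ce=cv2.connectedComponentsWithStats(m);out=[]
    for i in range(1,n):
        x,y,w,hh,a=st[i]
        if 20<a<250 and w<20 and hh<20 and a>.6*w*hh: out.append((ce[i].round(1),int(a),plane(c,[ce[i]],z)[0]))
    return out
E
python3 - <<'E'
from h import *
c=cam("wrist")
for d in dots(c):print(d[0],d[1],d[2].round(4), totool(c["s"],d[2]-np.array(c["s"]["tool_pos"])).round(4))
k=blobs(c,"green")[0];z=c["s"]["tool_pos"][2]+.0278
print(rim(c,k,.048,z))
E
```

```text
[317.   16.6] 107 [0.6325 0.1416 0.009 ] [0.1382 0.0021 0.1121]
[317.4 124.6] 85 [0.6224 0.0621 0.009 ] [0.0581 0.0026 0.1121]
{'tx': np.float64(0.0024), 'ty': np.float64(0.0005), 'width': np.float64(0.0474), 'tz': np.float64(0.1212)}
```

>>> step_arm:
  increments: "0.037 0.002 0 0 0 0 1;0.037 0.002 0 0 0 0 1;0.037 0 0 0 0 0 1;0 0 0.034 0 0 0 1;0 0 0.034 0 0 0 1;0 0 0.034 0 0 0 1;0 0 0.034 0 0 0 1;0 0 0.034 0 0 0 1;0 0 0 0 0 0 1;0 0 0 0 0 0 1;0 0 0 0 0 0 1;0 0 0 0 0 0 1"

```text
t: 6.78
tool_pos: [0.6228, 0.0587, 0.038]
orientation: [[0.134, 0.991, 0.002], [0.991, -0.134, -0.0], [0.0, 0.002, -1.0]]
ft_force: [-1.0, -0.1, 0.5]
width: 0.532
finger_force: 10.0
```

```bash
python3 - <<'E'
from h import *
c=cam("wrist");s=c["s"];cv2.imwrite("pics/w3.png",c["im"][60:,120:520,::-1])
print(s["t"],np.round(s["tool_pos"],4))
for d in dots(c):print(d[0],d[1],d[2].round(4), totool(s,d[2]-np.array(s["tool_pos"])).round(4))
k=blobs(c,"green")[0];z=s["tool_pos"][2]+.0278
print(rim(c,k,.048,z))
E
```

```text
6.7833 [0.6228 0.0587 0.038 ]
[311.   90.7] 185 [0.6324 0.1415 0.009 ] [ 0.0833 -0.0016  0.029 ]
{'tx': np.float64(0.003), 'ty': np.float64(0.0005), 'width': np.float64(0.0474), 'tz': np.float64(0.038)}
```

View pics/w3.png

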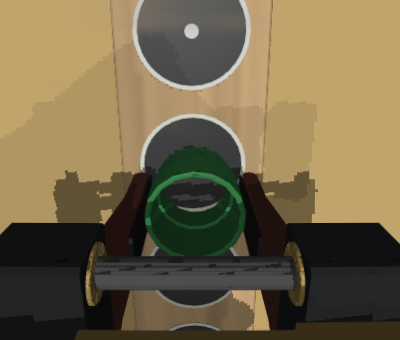

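>>> step_arm:
  increments: "0 -0.003 0 0 0 0 1;0 0 0.012 0 0 0 1;0 0 0.011 0 0 0 1;0 0 0.006 0 0 0 1;0 0 0.004 0 0 0 1;0 0 0 0 0 0 1;0 0 0 0 0 0 1"

```text
t: 7.42
tool_pos: [0.6202, 0.0595, 0.02]
orientation: [[0.133, 0.991, -0.001], [0.991, -0.133, -0.0], [-0.0, -0.001, -1.0]]
ft_force: [-1.3, -0.9, 1.4]
width: 0.53
finger_force: 10.0
```

```bash
cat > chk.py <<'E'
import sys
from h import *
n,D,oz=sys.argv[1],float(sys.argv[2]),float(sys.argv[3])
c=cam("wrist");s=c["s"];print(s["t"],np.round(s["tool_pos"],4),np.round(s["ft_force"],1))
for d in dots(c):print(d[0],d[2].round(4), totool(s,d[2]-np.array(s["tool_pos"])).round(4))
z=s["tool_pos"][2]+oz
b=blobs(c,n)
if n=="white": b=[k for k in b if 250<cen(k)[0]<380 and cv2.boundingRect(k)[2]<200]
for k in b[:2]:
    r=rim(c,k,D,z);print(cv2.boundingRect(k),r,(np.array(s["tool_pos"])+np.array(s["orientation"])@[r["tx"],r["ty"],-oz]).round(4))
E
python3 chk.py green .048 .0278
```

```text
7.4167 [0.6202 0.0595 0.02  ] [-1.3 -0.9  1.4]
[316.4  90.8] [0.6325 0.1415 0.009 ] [0.0829 0.0013 0.0109]
[316.6 239.8] [0.6219 0.0603 0.009 ] [0.0011 0.0016 0.011 ]
[317.5 352.2] [ 0.6121 -0.0191  0.009 ] [-0.0789  0.0024  0.011 ]
(264, 208, 103, 108) {'tx': np.float64(0.003), 'ty': np.float64(0.0005), 'width': np.float64(0.0475), 'tz': np.float64(0.02)} [0.6212 0.0624 0.0478]
```

>>> step_arm:
  increments: "0 0.002 0.001 0 0 0 1;0 0 0 0 0 0 1;0 0 0 0 0 0 0.4;0 0 0 0 0 0 0.2;0 0 0 0 0 0 0;0 0 0 0 0 0 0;0 0 0 0 0 0 0;0 0 -0.04 0 0 0 0;0 0 -0.06 0 0 0 0;0 0 -0.06 0 0 0 0;0 0 -0.06 0 0 0 0;0 0 0 0 0 0 0"

```text
t: 8.47
tool_pos: [0.6252, 0.0603, 0.1359]
orientation: [[0.133, 0.991, 0.01], [0.991, -0.133, 0.002], [0.003, 0.009, -1.0]]
ft_force: [1.9, 0.3, 0.3]
width: 1.005
finger_force: 0.0
```

>>> step_arm:
  increments: "0 -0.08 0 0 0 0 0;0 -0.08 0 0 0 0 0;-0.07 -0.08 0 0 0 0 0;-0.08 -0.06 0 0 0 0 0;-0.08 0 0 0 0 0 0;-0.08 0 0 0 0 0 0;0 0 0 0 0 0 0;0 0 0 0 0 0 0;0 0 0 0 0 0 0"

```text
t: 9.22
tool_pos: [0.4679, -0.0616, 0.1296]
orientation: [[0.133, 0.991, 0.0], [0.991, -0.133, 0.0], [0.0, 0.0, -1.0]]
ft_force: [-0.6, 0.5, -0.0]
width: 0.998
finger_force: 0.0
```

```bash
python3 chk.py red .058 -.09; python3 - <<'E'
from h import *
c=cam("wrist");cv2.imwrite("pics/w4.png",c["im"][:,:,::-1])
E
```

```text
9.2167 [ 0.4679 -0.0616  0.1296] [-0.6  0.5 -0. ]
[489.7  13. ] [0.623  0.0625 0.009 ] [0.1436 0.1371 0.1208]
[476.1 118.1] [ 0.6124 -0.0172  0.009 ] [0.0633 0.1373 0.1207]
[464.4 207.5] [ 0.6024 -0.0966  0.009 ] [-0.0168  0.138   0.1207]
(238, 196, 69, 74) {'tx': np.float64(-0.0336), 'ty': np.float64(-0.0352), 'width': np.float64(0.057), 'tz': np.float64(0.1296)} [ 0.4286 -0.0902  0.0396]
```

View pics/w4.png

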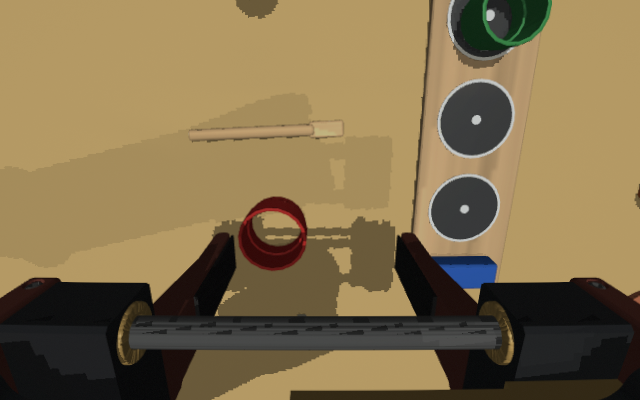

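Wrist view: the red ring has its rim centred at about (273,238). The green ring stands on mark b, with that mark's dot (490,13) visible inside it. The dots of c and d are at (476,118) and (464,208).

>>> step_arm:
  increments: "-0.034 -0.035 0 0 0 0 0;-0.033 -0.035 0 0 0 0 0;0 0 0.055 0 0 0 0;0 0 0.055 0 0 0 0;0 0 0 0 0 0 0;0 0 0 0 0 0 0;0 0 0 0 0 0 0"

```text
t: 9.9
tool_pos: [0.4295, -0.0895, 0.0755]
orientation: [[0.131, 0.991, 0.001], [0.991, -0.131, 0.0], [0.001, 0.001, -1.0]]
ft_force: [0.1, 0.1, 0.1]
width: 0.997
finger_force: 0.0
```

```bash
python3 chk.py red .058 -.035
```

```text
9.9 [ 0.4295 -0.0895  0.0755] [0.1 0.1 0.1]
[571.7  74.2] [ 0.6125 -0.0171  0.009 ] [0.0957 0.172  0.0666]
[548.2 189.8] [ 0.6024 -0.0966  0.009 ] [0.0155 0.1723 0.0666]
(269, 175, 88, 92) {'tx': np.float64(-0.0002), 'ty': np.float64(-0.001), 'width': np.float64(0.0565), 'tz': np.float64(0.0755)} [ 0.4285 -0.0896  0.0405]
```

>>> step_arm:
  increments: "0 -0.002 0.043 0 0 0 0;0 0 0.043 0 0 0 0;0 0 0.043 0 0 0 0;0 0 0 0 0 0 0;0 0 0 0 0 0 1;0 0 0 0 0 0 1;0 0 0 0 0 0 1;0 0 0 0 0 0 1;0 0 0 0 0 0 1;0 0 0 0 0 0 1;0 0 0 0 0 0 1;0 0 0 0 0 0 1"

```text
t: 10.95
tool_pos: [0.4283, -0.0907, 0.011]
orientation: [[0.133, 0.991, 0.002], [0.991, -0.133, -0.001], [-0.0, 0.002, -1.0]]
ft_force: [-0.2, -0.5, 7.9]
width: 0.661
finger_force: 10.0
```

>>> step_arm:
  increments: "0 0 0 0 0 0 1;0 0 -0.05 0 0 0 1;0 0 -0.06 0 0 0 1;0 0 -0.06 0 0 0 1;0 0 -0.055 0 0 0 1;0.03 0.02 0 0 0 0 1;0.06 0.04 0 0 0 0 1;0.065 0.045 0 0 0 0 1;0.065 0.045 0 0 0 0 1;0.065 0.045 0 0 0 0 1;0.065 0.045 0 0 0 0 1;0.065 0.045 0 0 0 0 1"

```text
t: 11.95
tool_pos: [0.5972, 0.0975, 0.1227]
orientation: [[0.133, 0.991, -0.0], [0.991, -0.133, -0.0], [-0.0, -0.0, -1.0]]
ft_force: [0.4, -0.6, -0.2]
width: 0.663
finger_force: 10.0
```

>>> step_arm:
  increments: "0.06 0.04 0 0 0 0 1;0.038 0.018 0 0 0 0 1;0 0 0 0 0 0 1;0 0 0 0 0 0 1;0 0 0 0 0 0 1"

```text
t: 12.37
tool_pos: [0.6309, 0.1397, 0.1223]
orientation: [[0.133, 0.991, -0.001], [0.991, -0.133, -0.001], [-0.001, -0.001, -1.0]]
ft_force: [0.4, -0.8, -0.2]
width: 0.66
finger_force: 10.0
```

```bash
python3 chk.py red .058 .028;python3 - <<'E'
from h import *
c=cam("wrist");cv2.imwrite("pics/w5.png",c["im"][:,:,::-1])
E
```

```text
12.3667 [0.6309 0.1397 0.1223] [ 0.4 -0.8 -0.2]
[316.  189.9] [0.6326 0.1413 0.009 ] [0.002  0.0016 0.1133]
(253, 199, 125, 117) {'tx': np.float64(0.0081), 'ty': np.float64(0.0006), 'width': np.float64(0.0578), 'tz': np.float64(0.1223)} [0.6326 0.1477 0.1503]
```

View pics/w5.png

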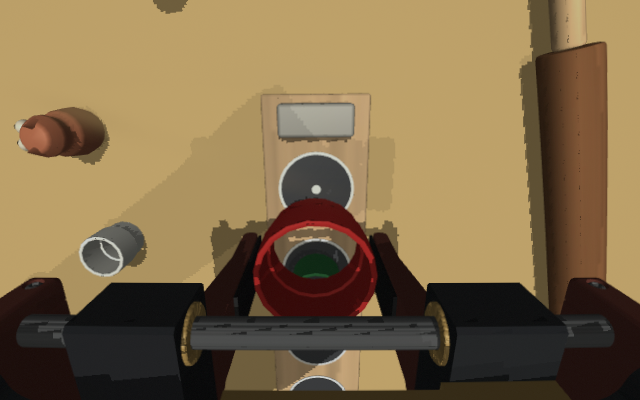

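Wrist view: the dot of mark a is at (316,190), clear of the ring. The red ring's lower rim is hidden by the gripper bar from about row 316, so I'll use its upper rim edge at row 221.

```bash
cat >> h.py <<'E'
def rimtop(c,name,D,oz,u=None):
    """near rim edge: first bright row of the rim in the centre columns; returns tool x of the axis"""
    s=c["s"];k=blobs(c,name)[0];x,y,w,h=cv2.boundingRect(k);u=int(x+w/2)
    g=c["im"][y:y+h//2,u-6:u+7].max(2).mean(1); r=y+np.argmax(np.diff(g[3:]))+3
    P=plane(c,[(u,r+.5)],s["tool_pos"][2]+oz)[0]
    return int(r),totool(s,P-np.array(s["tool_pos"]))[0]-D/2,np.round(g[::2]).astype(int).tolist()
E
python3 - <<'E'
from h import *
c=cam("wrist");print(rimtop(c,"red",.058,.028))
E
```

```text
(220, np.float64(-0.0008474264400895846), [69, 76, 74, 71, 76, 76, 76, 76, 76, 76, 75, 86, 169, 155, 173, 187, 123, 113, 113, 120, 171, 168, 40, 38, 37, 37, 33, 33, 39, 40])
```

>>> step_arm:
  increments: "0.004 0.002 0.036 0 0 0 1;0 0 0.036 0 0 0 1;0 0 0.036 0 0 0 1;0 0 0.036 0 0 0 1;0 0 0.036 0 0 0 1;0 0 0.012 0 0 0 1;0 0 0.006 0 0 0 1;0 0 0.004 0 0 0 1;0 0 0 0 0 0 1;0 0 0 0 0 0 1;0 0 0 0 0 0 1"

```text
t: 13.43
tool_pos: [0.6335, 0.1429, 0.0227]
orientation: [[0.133, 0.991, 0.002], [0.991, -0.133, 0.0], [0.001, 0.002, -1.0]]
ft_force: [-0.5, -0.5, -0.0]
width: 0.661
finger_force: 10.0
```

```bash
python3 chk.py red .058 .028;python3 - <<'E'
from h import *
c=cam("wrist");print(rimtop(c,"red",.058,.028)[:2])
E
```

```text
13.4333 [0.6335 0.1429 0.0227] [-0.5 -0.5 -0. ]
[312.4 242. ] [0.6325 0.1415 0.009 ] [-0.0016 -0.0008  0.0137]
(253, 199, 125, 117) {'tx': np.float64(0.0081), 'ty': np.float64(0.0006), 'width': np.float64(0.0578), 'tz': np.float64(0.0227)} [0.6352 0.1509 0.0508]
(220, np.float64(-0.000869559936349424))
```

>>> step_arm:
  increments: "-0.002 -0.002 0.003 0 0 0 1;0 0 0.001 0 0 0 1;0 0 0 0 0 0 1;0 0 0 0 0 0 0.5;0 0 0 0 0 0 0.3;0 0 0 0 0 0 0;0 0 0 0 0 0 0;0 0 -0.04 0 0 0 0;0 0 -0.06 0 0 0 0;0 0 -0.06 0 0 0 0;0 0 -0.06 0 0 0 0;0 0 0 0 0 0 0"

```text
t: 14.53
tool_pos: [0.6353, 0.1435, 0.1363]
orientation: [[0.133, 0.991, 0.01], [0.991, -0.133, 0.003], [0.004, 0.009, -1.0]]
ft_force: [0.9, 0.8, 1.0]
width: 1.003
finger_force: 0.0
```

```bash
python3 - <<'E'
from h import *
s=manip.read_state();p=np.array(s["tool_pos"]);print(totool(s,np.array([.4462,.118,p[2]])-p))
t=cam("top");cv2.imwrite("pics/t2.png",cv2.resize(t["im"][130:230,220:420,::-1],None,fx=4,fy=4,interpolation=2))
E
```

```text
[-0.05044803 -0.18401784 -0.0018873 ]
```

View pics/t2.png

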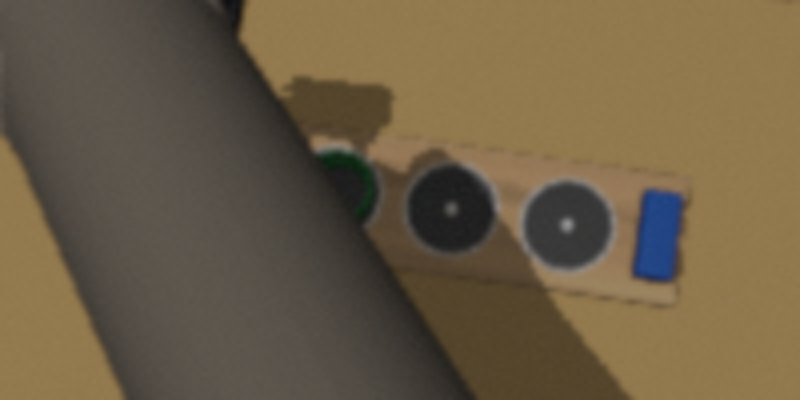

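The arm hides part of the row in this top view. Marks c at (452,208) and d at (567,226) are free, and the blue block is at the right end. Next is white.

>>> step_arm:
  increments: "0 -0.04 0 0 0 0 0;-0.02 -0.07 0 0 0 0 0;-0.02 -0.07 0 0 0 0 0;-0.02 -0.07 0 0 0 0 0;-0.02 -0.07 0 0 0 0 0;-0.02 -0.048 0.03 0 0 0 0;0 0 0.03 0 0 0 0;0 0 0 0 0 0 0;0 0 0 0 0 0 0;0 0 0 0 0 0 0"

```text
t: 15.42
tool_pos: [0.4437, 0.1173, 0.0999]
orientation: [[0.133, 0.991, 0.0], [0.991, -0.133, 0.001], [0.001, 0.0, -1.0]]
ft_force: [-0.1, -0.4, 0.2]
width: 1.001
finger_force: 0.0
```

```bash
python3 chk.py white .038 -.065; python3 - <<'E'
from h import *
c=cam("wrist");cv2.imwrite("pics/w6.png",c["im"][:,:,::-1])
E
```

```text
15.4167 [0.4437 0.1173 0.0999] [-0.1 -0.4  0.2]
[265.9  47.1] [0.4248 0.2349 0.009 ] [ 0.114  -0.0344  0.091 ]
[265.   69.6] [0.4216 0.2202 0.009 ] [ 0.099  -0.0356  0.091 ]
(293, 179, 53, 59) {'tx': np.float64(-0.0023), 'ty': np.float64(0.0036), 'width': np.float64(0.0385), 'tz': np.float64(0.0999)} [0.447  0.1146 0.0349]
(264, 337, 78, 7) {'tx': np.float64(-0.0999), 'ty': np.float64(-0.0098), 'width': np.float64(0.065), 'tz': np.float64(0.0999)} [0.4207 0.0196 0.0348]
```

View pics/w6.png

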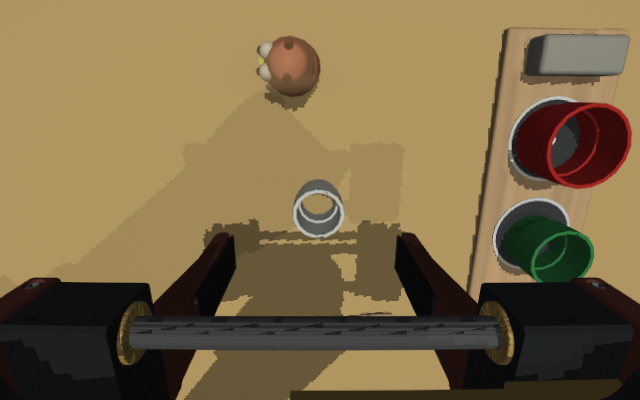

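Wrist view: the white rim is centred at about (318,212). The owl at (290,67) is well clear. Red and green stand on a and b.

>>> step_arm:
  increments: "0 0.007 0.045 0 0 0 0;0 0 0.045 0 0 0 0;0 0 0.045 0 0 0 0;0 0 0.043 0 0 0 0;0 0 0 0 0 0 0;0 0 0 0 0 0 1;0 0 0 0 0 0 1;0 0 0 0 0 0 1;0 0 0 0 0 0 1;0 0 0 0 0 0 1;0 0 0 0 0 0 1;0 0 0 0 0 0 1"

```text
t: 16.52
tool_pos: [0.4464, 0.1163, 0.011]
orientation: [[0.133, 0.991, 0.001], [0.991, -0.133, 0.0], [0.0, 0.001, -1.0]]
ft_force: [1.4, 0.1, -0.8]
width: 0.508
finger_force: 0.0
```

>>> step_arm:
  increments: "0 0 0 0 0 0 1;0 0 0 0 0 0 1;0 0 0 0 0 0 1;0 0 -0.05 0 0 0 1;0 0 -0.06 0 0 0 1;0 0 -0.06 0 0 0 1;0 0 -0.06 0 0 0 1;0 0 0 0 0 0 1"

```text
t: 17.18
tool_pos: [0.4492, 0.1177, 0.1303]
orientation: [[0.133, 0.991, 0.008], [0.991, -0.133, 0.002], [0.003, 0.008, -1.0]]
ft_force: [0.9, 0.2, 0.6]
width: 0.413
finger_force: 10.0
```

```bash
python3 chk.py white .038 .028;python3 - <<'E'
from h import *
s=manip.read_state();p=np.array(s["tool_pos"]);print(s["width"],s["finger_force"],totool(s,np.array([.6124,-.0172,p[2]])-p))
E
```

```text
17.1833 [0.4492 0.1177 0.1303] [0.9 0.2 0.6]
[263.9  55.6] [0.4249 0.2341 0.009 ] [ 0.1118 -0.0404  0.1214]
[262.9  75.5] [0.4215 0.2192 0.009 ] [ 0.0966 -0.0418  0.1213]
[519.4 136.6] [0.6336 0.1414 0.009 ] [0.0476 0.1788 0.1228]
[278.1 282.9] [0.4023 0.028  0.009 ] [-0.0955 -0.0355  0.1208]
(276, 216, 78, 98) {'tx': np.float64(-0.0006), 'ty': np.float64(0.0004), 'width': np.float64(0.0362), 'tz': np.float64(0.1303)} [0.4492 0.117  0.1583]
(237, 336, 154, 10) {'tx': np.float64(-0.0199), 'ty': np.float64(-0.0), 'width': np.float64(0.0766), 'tz': np.float64(0.1303)} [0.4463 0.0979 0.1583]
0.4100567782529523 9.999878956004977 [-0.11106159  0.18067551  0.00078716]
```

>>> step_arm:
  increments: "-0.02 0.03 0 0 0 0 1;-0.036 0.06 0 0 0 0 1;-0.036 0.06 0 0 0 0 1;-0.036 0.06 0 0 0 0 1;-0.036 0.06 0 0 0 0 1;-0.036 0.06 0 0 0 0 1;-0.022 0.031 0 0 0 0 1;0 0 0 0 0 0 1;0 0 0 0 0 0 1;0 0 0 0 0 0 1"

```text
t: 18.07
tool_pos: [0.6089, -0.0167, 0.1243]
orientation: [[0.132, 0.991, -0.003], [0.991, -0.132, 0.001], [0.0, -0.003, -1.0]]
ft_force: [-0.2, 0.1, -0.7]
width: 0.411
finger_force: 10.0
```

```bash
python3 chk.py white .038 .028;python3 - <<'E'
from h import *
c=cam("wrist");cv2.imwrite("pics/w7.png",c["im"][:,:,::-1])
E
```

```text
18.0667 [ 0.6089 -0.0167  0.1243] [-0.2  0.1 -0.7]
[318.2  97. ] [0.6224 0.0621 0.009 ] [0.0798 0.0033 0.1153]
[318.4 191.6] [ 0.6123 -0.0173  0.009 ] [-0.0002  0.0038  0.1153]
[338.  268.8] [ 0.621  -0.0956  0.009 ] [-0.0767  0.0227  0.1152]
[278.3 282. ] [ 0.5623 -0.1024  0.009 ] [-0.0911 -0.0345  0.1153]
(276, 154, 81, 160) {'tx': np.float64(-0.0007), 'ty': np.float64(0.0004), 'width': np.float64(0.0361), 'tz': np.float64(0.1243)} [ 0.6093 -0.0174  0.1523]
(278, 54, 82, 85) {'tx': np.float64(0.083), 'ty': np.float64(0.0019), 'width': np.float64(0.0319), 'tz': np.float64(0.1243)} [0.6218 0.0654 0.1523]
```

View pics/w7.png

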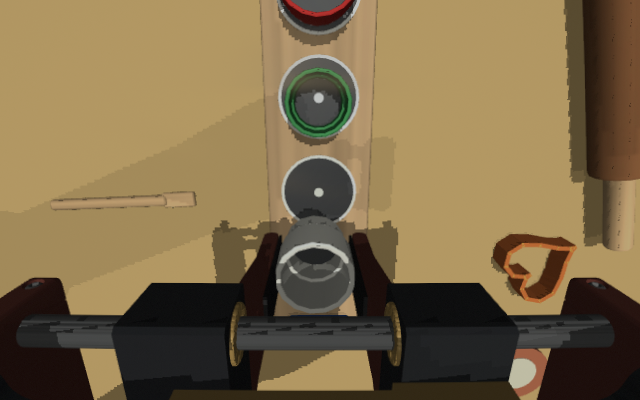

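Wrist view: green sits centred around its dot (318,98). The white ring is held upright with its rim at about (315,275), and the dot of mark c is at (318,192).

>>> step_arm:
  increments: "0.001 0.007 0.037 0 0 0 1;0 0 0.037 0 0 0 1;0 0 0.037 0 0 0 1;0 0 0.037 0 0 0 1;0 0 0.037 0 0 0 1;0 0 0.012 0 0 0 1;0 0 0.006 0 0 0 1;0 0 0.003 0 0 0 1;0 0 0 0 0 0 1;0 0 0 0 0 0 1;0 0 0 0 0 0 1"

```text
t: 19.08
tool_pos: [0.6145, -0.0175, 0.0237]
orientation: [[0.133, 0.991, 0.002], [0.991, -0.133, -0.0], [0.0, 0.002, -1.0]]
ft_force: [0.8, 0.1, -0.3]
width: 0.414
finger_force: 10.0
```

```bash
python3 chk.py white .038 .028
```

```text
19.0833 [ 0.6145 -0.0175  0.0237] [ 0.8  0.1 -0.3]
[308.2  96.9] [0.6223 0.0622 0.009 ] [ 0.08   -0.0029  0.0147]
[278.  281.2] [ 0.5889 -0.0428  0.009 ] [-0.0284 -0.0221  0.0146]
(276, 216, 78, 100) {'tx': np.float64(-0.0019), 'ty': np.float64(0.0004), 'width': np.float64(0.0361), 'tz': np.float64(0.0237)} [ 0.6146 -0.0195  0.0517]
(272, 69, 68, 71) {'tx': np.float64(0.0826), 'ty': np.float64(-0.0032), 'width': np.float64(0.0266), 'tz': np.float64(0.0237)} [0.6223 0.0648 0.0517]
```

>>> step_arm:
  increments: "0.002 -0.005 0 0 0 0 1;0 0 0.004 0 0 0 1;0 0 0.002 0 0 0 1;0 0 0 0 0 0 1;0 0 0 0 0 0 1"

```text
t: 19.55
tool_pos: [0.6114, -0.0163, 0.0196]
orientation: [[0.133, 0.991, -0.0], [0.991, -0.133, -0.0], [-0.0, -0.0, -1.0]]
ft_force: [0.9, 0.1, -0.7]
width: 0.41
finger_force: 10.0
```

```bash
python3 chk.py white .038 .028
```

```text
19.55 [ 0.6114 -0.0163  0.0196] [ 0.9  0.1 -0.7]
[314.5  98.5] [0.6223 0.0622 0.009 ] [0.0792 0.0003 0.0105]
[336.9 269.9] [ 0.6226 -0.0362  0.009 ] [-0.0182  0.0137  0.0105]
[278.  281.8] [ 0.5866 -0.0395  0.009 ] [-0.0263 -0.0216  0.0106]
(276, 215, 79, 101) {'tx': np.float64(-0.0018), 'ty': np.float64(0.0005), 'width': np.float64(0.0363), 'tz': np.float64(0.0196)} [ 0.6117 -0.0182  0.0476]
(278, 71, 69, 72) {'tx': np.float64(0.0814), 'ty': np.float64(-0.0006), 'width': np.float64(0.0271), 'tz': np.float64(0.0196)} [0.6217 0.0645 0.0475]
```

>>> step_arm:
  increments: "0 0 0 0 0 0 0.7;0 0 0 0 0 0 0.6;0 0 0 0 0 0 0.3;0 0 0 0 0 0 0;0 0 0 0 0 0 0;0 0 0 0 0 0 0;0 0 -0.04 0 0 0 0;0 0 -0.06 0 0 0 0;0 0 -0.06 0 0 0 0;0 0 -0.06 0 0 0 0;0 0 0 0 0 0 0"

```text
t: 20.52
tool_pos: [0.6152, -0.0157, 0.1358]
orientation: [[0.133, 0.991, 0.01], [0.991, -0.133, 0.0], [0.002, 0.009, -1.0]]
ft_force: [1.0, 0.9, 0.0]
width: 0.996
finger_force: 0.0
```

>>> step_arm:
  increments: "0.06 -0.02 0 0 0 0 0;0.07 -0.025 0 0 0 0 0;0.07 -0.025 0 0 0 0 0;0.07 -0.025 0 0 0 0 0;0.07 -0.025 0 0 0 0 0;0.07 -0.025 0 0 0 0 0;0.07 -0.025 0 0 0 0 0;0.07 -0.025 0 0 0 0 0;0.06 -0.021 0 0 0 0 0;0.04 -0.01 0 0 0 0 0;0 0 0.03 0 0 0 0;0 0 0.03 0 0 0 0"

```text
t: 21.52
tool_pos: [0.5422, 0.3238, 0.0999]
orientation: [[0.129, 0.992, 0.002], [0.992, -0.129, 0.002], [0.002, 0.001, -1.0]]
ft_force: [0.5, -1.2, -0.3]
width: 0.997
finger_force: 0.0
```

>>> step_arm:
  increments: "0 0 0 0 0 0 0;0 0 0 0 0 0 0;0 0 0 0 0 0 0"

```text
t: 21.77
tool_pos: [0.5431, 0.3207, 0.1001]
orientation: [[0.133, 0.991, 0.0], [0.991, -0.133, 0.0], [0.0, 0.0, -1.0]]
ft_force: [0.6, -0.5, 0.5]
width: 1.003
finger_force: 0.0
```

```bash
python3 chk.py purple .028 -.06; python3 - <<'E'
from h import *
c=cam("wrist");cv2.imwrite("pics/w8.png",c["im"][:,:,::-1])
E
```

```text
21.7667 [0.5431 0.3207 0.1001] [ 0.6 -0.5  0.5]
(297, 184, 37, 45) {'tx': np.float64(0.0021), 'ty': np.float64(0.0007), 'width': np.float64(0.026), 'tz': np.float64(0.1001)} [0.5441 0.3227 0.0401]
```

View pics/w8.png

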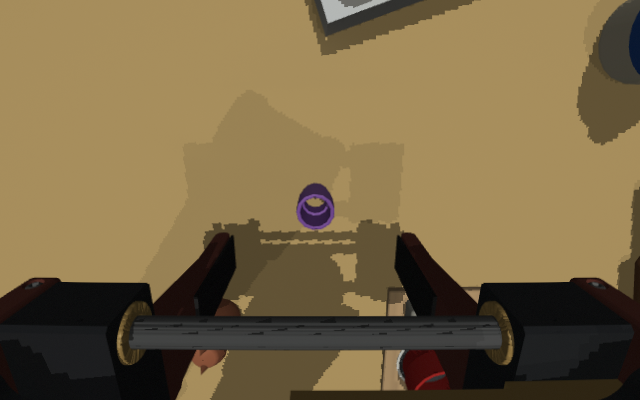

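Wrist view: the purple rim is centred at about (315,212), and the owl at (215,340) is clear of the descent.

>>> step_arm:
  increments: "0.003 0.002 0.045 0 0 0 0;0 0 0.045 0 0 0 0;0 0 0.045 0 0 0 0;0 0 0.043 0 0 0 0;0 0 0 0 0 0 1;0 0 0 0 0 0 1;0 0 0 0 0 0 1;0 0 0 0 0 0 1;0 0 0 0 0 0 1;0 0 0 0 0 0 1;0 0 0 0 0 0 1;0 0 0 0 0 0 1"

```text
t: 22.87
tool_pos: [0.5441, 0.3223, 0.0111]
orientation: [[0.133, 0.991, 0.001], [0.991, -0.133, 0.0], [0.0, 0.001, -1.0]]
ft_force: [0.7, 0.0, -0.0]
width: 0.428
finger_force: 0.0
```

>>> step_arm:
  increments: "0 0 0 0 0 0 1;0 0 0 0 0 0 1;0 0 0 0 0 0 1;0 0 0 0 0 0 1;0 0 -0.05 0 0 0 1;0 0 -0.06 0 0 0 1;0 0 -0.06 0 0 0 1;0 0 -0.06 0 0 0 1;0 0 0 0 0 0 1;0 0 0 0 0 0 1"

```text
t: 23.7
tool_pos: [0.5449, 0.3229, 0.1276]
orientation: [[0.133, 0.991, 0.003], [0.991, -0.133, 0.002], [0.002, 0.003, -1.0]]
ft_force: [-0.3, -0.2, -0.6]
width: 0.31
finger_force: 10.0
```

```bash
python3 chk.py purple .028 .028; python3 - <<'E'
from h import *
s=manip.read_state();p=np.array(s["tool_pos"]);print(s["width"],totool(s,np.array([.6024,-.0966,p[2]])-p))
E
```

```text
23.7 [0.5449 0.3229 0.1276] [-0.3 -0.2 -0.6]
(285, 226, 60, 80) {'tx': np.float64(-0.0011), 'ty': np.float64(0.0004), 'width': np.float64(0.0276), 'tz': np.float64(0.1276)} [0.5451 0.3217 0.1556]
0.3115444615842184 [-4.07179428e-01  1.13555276e-01  1.93261534e-05]
```

>>> step_arm:
  increments: "-0.042 0.012 0 0 0 0 1;-0.07 0.02 0 0 0 0 1;-0.07 0.02 0 0 0 0 1;-0.07 0.02 0 0 0 0 1;-0.07 0.02 0 0 0 0 1;-0.07 0.02 0 0 0 0 1;-0.07 0.02 0 0 0 0 1;-0.07 0.02 0 0 0 0 1;-0.07 0.02 0 0 0 0 1;-0.07 0.02 0 0 0 0 1;-0.07 0.02 0 0 0 0 1;-0.07 0.014 0 0 0 0 1"

```text
t: 24.75
tool_pos: [0.601, -0.0972, 0.1238]
orientation: [[0.133, 0.991, -0.003], [0.991, -0.133, 0.0], [-0.0, -0.003, -1.0]]
ft_force: [0.6, 0.2, -0.3]
width: 0.31
finger_force: 10.0
```

>>> step_arm:
  increments: "0 0 0 0 0 0 1;0 0 0 0 0 0 1;0 0 0 0 0 0 1;0 0 0 0 0 0 1"

```text
t: 25.08
tool_pos: [0.6014, -0.0932, 0.1248]
orientation: [[0.131, 0.991, -0.001], [0.991, -0.131, 0.001], [0.001, -0.002, -1.0]]
ft_force: [-0.5, 0.1, 0.7]
width: 0.307
finger_force: 10.0
```

```bash
python3 chk.py purple .028 .028; python3 - <<'E'
from h import *
c=cam("wrist");cv2.imwrite("pics/w9.png",c["im"][:,:,::-1])
E
```

```text
25.0833 [ 0.6014 -0.0932  0.1248] [-0.5  0.1  0.7]
[315.5 101.1] [ 0.6123 -0.0173  0.009 ] [0.0766 0.0011 0.1159]
[315.7 195. ] [ 0.6021 -0.0967  0.009 ] [-0.0034  0.0014  0.1158]
(285, 225, 60, 81) {'tx': np.float64(-0.0012), 'ty': np.float64(0.0004), 'width': np.float64(0.0276), 'tz': np.float64(0.1248)} [ 0.6017 -0.0945  0.1528]
```

View pics/w9.png

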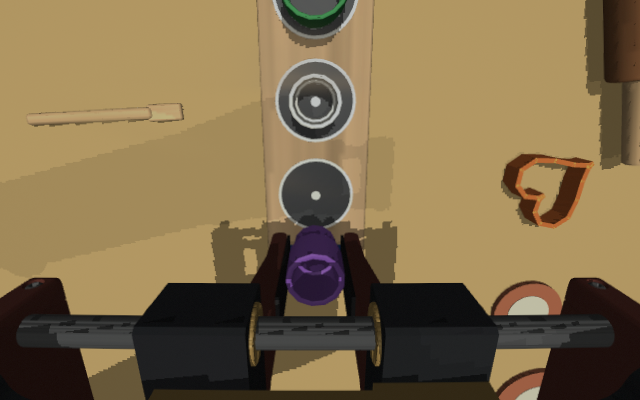

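Wrist view: white is centred around its dot (315,101). The purple ring is held upright, and the dot of mark d is at (316,195).

>>> step_arm:
  increments: "-0.003 0.002 0.037 0 0 0 1;0 0 0.037 0 0 0 1;0 0 0.037 0 0 0 1;0 0 0.037 0 0 0 1;0 0 0.036 0 0 0 1;0 0 0.012 0 0 0 1;0 0 0.004 0 0 0 1;0 0 0 0 0 0 1;0 0 0 0 0 0 1;0 0 0 0 0 0 1;0 0 0 0 0 0 1"

```text
t: 26.1
tool_pos: [0.6035, -0.0969, 0.0267]
orientation: [[0.133, 0.991, 0.002], [0.991, -0.133, -0.0], [-0.0, 0.002, -1.0]]
ft_force: [-0.9, -0.3, -0.3]
width: 0.31
finger_force: 10.0
```

```bash
python3 chk.py purple .028 .028
```

```text
26.1 [ 0.6035 -0.0969  0.0267] [-0.9 -0.3 -0.3]
[310.   96.7] [ 0.6121 -0.0172  0.009 ] [ 0.0801 -0.0021  0.0177]
[102.9 394.2] [ 0.4361 -0.1996  0.009 ] [-0.1241 -0.1523  0.0175]
(285, 225, 60, 81) {'tx': np.float64(-0.0012), 'ty': np.float64(0.0004), 'width': np.float64(0.0276), 'tz': np.float64(0.0267)} [ 0.6037 -0.0981  0.0547]
```

>>> step_arm:
  increments: "0.002 -0.003 0.002 0 0 0 1;0 0 0.006 0 0 0 1;0 0 0.003 0 0 0 1;0 0 0 0 0 0 1;0 0 0 0 0 0 1;0 0 0 0 0 0 1"

```text
t: 26.65
tool_pos: [0.6014, -0.0956, 0.0201]
orientation: [[0.133, 0.991, -0.0], [0.991, -0.133, 0.0], [0.0, -0.0, -1.0]]
ft_force: [0.2, 0.1, -0.2]
width: 0.311
finger_force: 10.0
```

```bash
python3 chk.py purple .028 .028
```

```text
26.65 [ 0.6014 -0.0956  0.0201] [ 0.2  0.1 -0.2]
[314.4  98.6] [ 0.6122 -0.0172  0.009 ] [0.0792 0.0002 0.0111]
[100.  398.5] [ 0.4369 -0.1956  0.009 ] [-0.1209 -0.1498  0.0111]
(285, 225, 60, 81) {'tx': np.float64(-0.0012), 'ty': np.float64(0.0004), 'width': np.float64(0.0276), 'tz': np.float64(0.0201)} [ 0.6016 -0.0969  0.0481]
```

Within 1 mm. I'll release, retreat up and towards the robot, then check everything from above.

>>> step_arm:
  increments: "0 0 0 0 0 0 0.8;0 0 0 0 0 0 0.7;0 0 0 0 0 0 0.4;0 0 0 0 0 0 0;0 0 0 0 0 0 0;0 0 0 0 0 0 0;0 0 -0.04 0 0 0 0;0 0 -0.06 0 0 0 0;0 0 -0.06 0 0 0 0;0 0 -0.06 0 0 0 0;0 0 -0.06 0 0 0 0;0 0 -0.06 0 0 0 0"

```text
t: 27.7
tool_pos: [0.6011, -0.0956, 0.1917]
orientation: [[0.133, 0.991, 0.0], [0.991, -0.133, 0.0], [0.0, 0.0, -1.0]]
ft_force: [0.4, 0.3, -0.5]
width: 0.991
finger_force: 0.0
```

>>> step_arm:
  increments: "0.07 0 -0.04 0 0 0 0;0.07 0 -0.04 0 0 0 0;0.05 0 0 0 0 0 0;0 0 0 0 0 0 0;0 0 0 0 0 0 0;0 0 0 0 0 0 0;0 0 0 0 0 0 0"

```text
t: 28.28
tool_pos: [0.6136, -0.0034, 0.2294]
orientation: [[0.135, 0.991, -0.001], [0.991, -0.135, -0.001], [-0.001, -0.001, -1.0]]
ft_force: [0.4, 0.0, 0.2]
width: 0.998
finger_force: 0.0
```

```bash
python3 - <<'E'
from h import *
c=cam("wrist");cv2.imwrite("pics/w10.png",c["im"][:,:,::-1]);s=c["s"];print(np.round(s["tool_pos"],4))
M={"red":(.6325,.1414),"green":(.6224,.0622),"white":(.6123,-.0173),"purple":(.6021,-.0967)}
for n,D in(("red",.058),("green",.048),("purple",.028)):
  for k in blobs(c,n,None,80)[:2]:
    P=plane(c,k.reshape(-1,2),.049);(x,y),r=cv2.minEnclosingCircle(P[:,:2].astype(np.float32));print(n,cv2.boundingRect(k),np.round((x-M[n][0],y-M[n][1],r),4))
for d in dots(c):print(d[0],d[2].round(4))
E
```

```text
[ 0.6136 -0.0034  0.2294]
red (284, 0, 60, 57) [-0.0004 -0.0002  0.0286]
green (291, 91, 47, 47) [-0.0009 -0.0036  0.0237]
purple (303, 231, 25, 33) [0.0006 0.0081 0.0206]
[313.7  31.8] [0.6325 0.1416 0.009 ]
[314.4 109.2] [0.6224 0.0621 0.009 ]
[315. 178.] [ 0.6124 -0.0172  0.009 ]
```

View pics/w10.png

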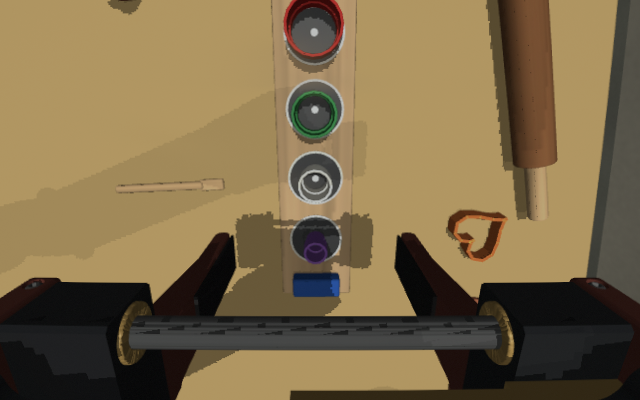

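Wrist view: all four stand in order, red (314,28), green (314,115), white (316,185) and purple (315,252), with the blue block beside purple. Green seems about 3.5 mm off along the row, so I'll measure the rims' lower edges for all four.

```bash
python3 - <<'E'
from h import *
c=cam("wrist");s=c["s"];h=cv2.cvtColor(c["im"],cv2.COLOR_RGB2HSV)
M={"red":(.6325,.1415),"green":(.6224,.0621),"white":(.6123,-.0173),"purple":(.6021,-.0967)}
for n,D in(("red",.058),("green",.048),("white",.038),("purple",.028)):
  m=np.array(s["tool_pos"]);t=totool(s,np.array([*M[n],m[2]])-m)
  if n=="white":
    # ring rim only: brightest ring inside the mark
    z=np.zeros(h.shape[:2],np.uint8);z[165:215,296:336]=((h[...,1]<60)&(h[...,2]>120))[165:215,296:336];print(z.sum())
    for r in range(165,212):print("".join(".#"[v] for v in z[r,296:336]))
    continue
  k=blobs(c,n,None,80)[0];r=rim(c,k,D,.049);print(n,r,"off",round(r["tx"]-t[0],4),round(r["ty"]-t[1],4))
E
```

```text
red {'tx': np.float64(0.147), 'ty': np.float64(-0.0012), 'width': np.float64(0.0552), 'tz': np.float64(0.2295)} off 0.0009 -0.0003
green {'tx': np.float64(0.0639), 'ty': np.float64(-0.0003), 'width': np.float64(0.0468), 'tz': np.float64(0.2295)} off -0.0022 -0.0001
528
........................................
........................................
........................................
........................................
.................##.....................
..............###########...............
..........#################.............
.........########..##########...........
........######...........#####..........
.......####................#####........
......####........###.......####........
.....####........#####.......####.......
....####........#######.......####......
....###.........#######........###......
...####.........#######........####.....
...#####........######..........####....
..######.........####...........####....
..######.........................###....
..######.........................###....
..###.##......................##.###....
..###.###.
[... 529 characters left out ...]
.#####..............#####..####...
...############.........############....
....###############################.....
......###########################.......
........#######################.........
...........#################............
................#######.................
........................................
........................................
........................................
........................................
........................................
........................................
........................................
purple {'tx': np.float64(-0.092), 'ty': np.float64(0.0009), 'width': np.float64(0.0278), 'tz': np.float64(0.2295)} off 0.002 -0.0003
```

```bash
python3 - <<'E'
from h import *
c=cam("wrist");s=c["s"];print(s["tool_pos"])
for uv,m in(((315.5,186.3),(.6123,-.0173)),((314.4,114.5),(.6224,.0621))):
  P=plane(c,[uv],.049)[0];print(P.round(4),totool(s,P-np.array([*m,.049])).round(4))
p=np.array(s["tool_pos"]);print(totool(s,np.array([.6224,.0595,.0205])-p).round(4))
E
```

```text
[ 0.61371514 -0.00321952  0.22955417]
[ 0.6131 -0.0165  0.049 ] [ 0.0009  0.0007 -0.    ]
[0.6221 0.0587 0.049 ] [-0.0034  0.0002  0.    ]
[0.0635 0.0003 0.209 ]
```

White is within 1 mm, but green is 3 mm off along the row. I'll regrip it and shift it +3 mm.

>>> step_arm:
  increments: "0.06 0 0 0 0 0 0;0.067 0 0 0 0 0 0;0 0 0.07 0 0 0 0;0 0 0.07 0 0 0 0;0 0 0.07 0 0 0 0;0 0 0.07 0 0 0 0;0 0 0 0 0 0 0;0 0 0 0 0 0 0;0 0 0.04 0 0 0 0;0 0 0.04 0 0 0 0;0 0 0.035 0 0 0 0;0 0 0.015 0 0 0 0"

```text
t: 29.43
tool_pos: [0.6234, 0.0612, 0.026]
orientation: [[0.134, 0.991, 0.002], [0.991, -0.134, 0.0], [0.0, 0.002, -1.0]]
ft_force: [-0.0, -0.1, -0.3]
width: 1.004
finger_force: 0.0
```

>>> step_arm:
  increments: "0 0 0 0 0 0 0.3;0 0 0 0 0 0 1;0 0 0 0 0 0 1;0 0 0 0 0 0 1;0 0 0 0 0 0 1;0 0 0 0 0 0 1;0 0 0 0 0 0 1;0 0 0 0 0 0 1;0 0 0 0 0 0 1;0 0 0 0 0 0 1"

```text
t: 30.27
tool_pos: [0.6227, 0.0615, 0.0256]
orientation: [[0.133, 0.991, 0.001], [0.991, -0.133, -0.0], [0.0, 0.001, -1.0]]
ft_force: [-1.0, -0.3, 5.7]
width: 0.528
finger_force: 10.0
```

>>> step_arm:
  increments: "0 0 -0.006 0 0 0 1;0.003 0 0 0 0 0 1;0.003 0 0 0 0 0 1;0 0 0 0 0 0 1;0 0 0.005 0 0 0 1;0 0 0 0 0 0 1;0 0 0 0 0 0 1;0 0 0 0 0 0 1"

```text
t: 30.93
tool_pos: [0.6229, 0.0645, 0.0256]
orientation: [[0.133, 0.991, 0.0], [0.991, -0.133, 0.0], [0.0, 0.0, -1.0]]
ft_force: [-0.1, 0.4, 0.5]
width: 0.528
finger_force: 10.0
```

```bash
python3 -c "
from h import *
s=manip.read_state();print(s['tool_pos'],s['ft_force'])"
```

```text
[0.62287258 0.06451721 0.02555489] [-0.13896372  0.39961578  0.45853959]
```

Moved exactly 3 mm and back at the same height. I'll release, rise and verify.

>>> step_arm:
  increments: "0 0 0 0 0 0 0.5;0 0 0 0 0 0 0.3;0 0 0 0 0 0 0;0 0 0 0 0 0 0;0 0 0 0 0 0 0;0 0 -0.04 0 0 0 0;0 0 -0.06 0 0 0 0;0 0 -0.07 0 0 0 0;0 0 -0.08 0 0 0 0;0 0 -0.08 0 0 0 0;0 0 -0.08 0 0 0 0;0 0 0 0 0 0 0"

```text
t: 31.93
tool_pos: [0.627, 0.0659, 0.2396]
orientation: [[0.133, 0.991, 0.013], [0.991, -0.133, 0.002], [0.004, 0.013, -1.0]]
ft_force: [1.2, 0.5, -0.2]
width: 1.002
finger_force: 0.0
```

>>> step_arm:
  increments: "-0.07 0 0 0 0 0 0;-0.06 0 0 0 0 0 0;0 0 0 0 0 0 0;0 0 0 0 0 0 0;0 0 0 0 0 0 0;0 0 0 0 0 0 0"

```text
t: 32.43
tool_pos: [0.6141, 0.0016, 0.2305]
orientation: [[0.131, 0.991, -0.0], [0.991, -0.131, 0.001], [0.001, -0.0, -1.0]]
ft_force: [0.4, 0.0, -1.1]
width: 0.998
finger_force: 0.0
```

```bash
python3 - <<'E'
from h import *
c=cam("wrist");cv2.imwrite("pics/w11.png",c["im"][:,:,::-1]);s=c["s"];print(s["t"],np.round(s["tool_pos"],4))
M={"red":(.6325,.1415),"green":(.6224,.0621),"purple":(.6021,-.0967)}
for n,D in(("red",.058),("green",.048),("purple",.028)):
  m=np.array(s["tool_pos"]);t=totool(s,np.array([*M[n],m[2]])-m)
  k=blobs(c,n,None,80)[0];r=rim(c,k,D,.049);P=plane(c,[cen(k)],.049)[0];print(n,cv2.boundingRect(k),r,"off",round(r["tx"]-t[0],4),round(r["ty"]-t[1],4),(P[:2]-M[n]).round(4))
for d in dots(c):print(d[0],d[2].round(4))
E
```

```text
32.4333 [0.6141 0.0016 0.2305]
red (285, 0, 59, 63) {'tx': np.float64(0.1416), 'ty': np.float64(-0.0003), 'width': np.float64(0.0556), 'tz': np.float64(0.2305)} off 0.0005 -0.0002 [-0.0002 -0.0005]
green (292, 93, 47, 48) {'tx': np.float64(0.0606), 'ty': np.float64(0.0008), 'width': np.float64(0.0471), 'tz': np.float64(0.2305)} off -0.0005 0.0005 [ 0.0004 -0.0004]
purple (303, 235, 24, 32) {'tx': np.float64(-0.0964), 'ty': np.float64(0.0004), 'width': np.float64(0.0268), 'tz': np.float64(0.2305)} off 0.0026 -0.0005 [0.0006 0.0089]
[314.3  37.5] [0.6326 0.1416 0.009 ]
[285.   42.6] [0.6006 0.1408 0.009 ]
[314.6 114. ] [0.6225 0.0623 0.009 ]
[314.8 182.3] [ 0.6122 -0.0174  0.009 ]
[314.6 219.8] [ 0.6057 -0.0654  0.009 ]
```

View pics/w11.png

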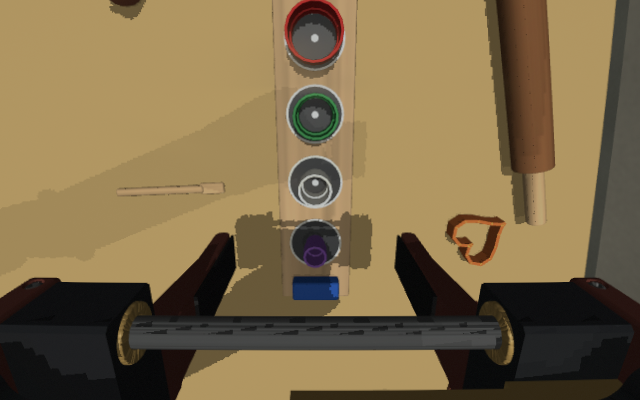

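All four are centred on their marks: red and green within 1 mm, white about 1 mm, and purple within about 2 mm. The gripper is well clear.

```bash
python3 -c "
from plant import order
print(order.job_done())"
```

```text
the job is handed in; nothing more can be done
None
```

The four cutters stand upright on the board in size order, with purple next to the blue block, then white, green and red. By the last wrist-camera checks each was within about 1–2.5 mm of its mark's centre; the owl was not touched, and I handed the job in at about 32 s of the 99 s.

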